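# Set the spring tongue of a sieve clamp to its gauge

## Robot

A 7-joint arm with a two-finger parallel gripper is mounted at the origin on the work surface. World frame = base frame: x ahead of the robot, y to its left, z up, the work surface at z = 0. Lengths are in m, angles in rad, forces in N, time in s.
With the tool pointing down it reaches from about 0.4 to 0.85 m from the base axis. Payload 4.5 kg.
Tool frame: the origin (TCP) lies on the centre line of the jaws, within the pads' length; the fingertips stand 11 mm ahead of it and the grasp point (between the pads) lies 8 mm behind it; z points along the fingers, y is the line along which they close (so a half turn about z gives the same grasp; the last joint's range is limited). The gripper opens to 88 mm and grips with 3 to 60 N. Pads are 18 mm wide; open, the fingers measure 123 mm over their backs; the gripper's body (75 mm by 187 mm) begins 45 mm behind the grasp point.
Start: joints at [1.253, 0.689, -0.195, 1.565, 0.157, 0.902, -0.215], TCP at [0.215, -0.587, 0.25] pointing down, gripper open.
Joint ranges: [-3.01, 3.01], [-0.46, 2.08], [-1.47, 1.51], [0.13, 2.56], [-1, 4.14], [0.04, 2.09], [-2.66, 2.66]. Speed limits (rad/s): [2.57, 2.57, 3.14, 3.14, 3.14, 3.14, 3.14].

## Interface

Orientations are given as a unit quaternion [x, y, z, w].
In Python, from plant import * gives the robot as it stands. The module is installed in compiled form; this text tells all that it offers.
- The arm moves only by the tool send_rows, never from a script. Its argument "motion" is a list of rows, each an object of numbers: "x", "y", "z": the shift along the tool's x, y, z in cm; "rx", "ry", "rz": the turn, a rotation vector about the tool's x, y, z in rad; "jaw": the finger opening in cm, from 0 to 8.81. In form: [{"x": .., "y": .., "z": .., "rx": .., "ry": .., "rz": .., "jaw": ..}, ...]. A call has exactly 5 rows; each row shifts and turns the commanded pose from where the row before left it, along the tool's axes as they then stand; what a row does not reach is not made up. A row lasts 1/10 s, in which the tool goes at most 50 mm and 8.59 degrees, less where a joint would pass 70% of its speed; a pose out of reach is approached as far as the arm can. A call is refused whole if a number of a shift passes 5 or a number of a turn 0.15, either way. A call with a gripper value outside its range is refused whole. The fingers move at their own pace and stop on an object; "grip_force" is the grip in N (left out, the last holds). Time passes only in rows, so rows that do not move let the fingers close, or fill a call up. It gives the time, the measured TCP pose, the force, the opening and the grip force at its end, in the units of the state.
- get_state(): the state, without advancing time (a new reading comes with each control period).
- snapshot(name): name is "scene" or "top" or "wrist"; returns a dict with "img" (480x640x3 uint8, red, green, blue), "vertical_fov" (degrees; the focal length in pixels is half the picture's height over the tangent of half this angle, whatever the lens; pixels are square), "cx", "cy" (the principal point, pixels), "extrinsics" (4x4, takes a point from camera to world coordinates). Camera axes: x right, y up, looking along -z (the intrinsics and any distortion apply to the point x, -y, -z); pixel columns grow to the right and rows downward; lengths in m; the calibration is good to about 2 mm. A picture is of the moment at which its call begins. There is no depth.
- finish_job(): hands the job in; it is judged then, once.
The state is a dict: "clock": time; "q": joint angles; "qd": joint speeds; "joint_torque": joint torques, N m; "tool_pos": TCP position; "eef_rot": TCP orientation; "contact_force": force on the tool from outside, world axes, zero at the start; "moment": the same for the moment, N m; "opening": opening from 0.0 (shut) to 1.0 (fully open); "finger_force": force on a finger pad.
Only numpy, scipy, OpenCV 4.12 (cv2) and the standard library are available. Lean on these libraries where they do the work, as an engineer would, in place of code of your own. Each camera call takes 0.05 s, during which the arm holds its last target. There are 200 camera calls.

## Task

The steel spring tongue of the sieve clamp on its setting stand gives too much. Press the dome half-way along it straight down with 12 N, hold for about a second and see how far below the gap between the two gauge bars its tip comes to stand; then let go, slide the black setting block along its track towards the tip to raise the tongue by what it lacks, and press the dome again with 12 N for about a second to prove that the tip now stands in the gap (re-set and press again if it does not). Never press the tongue with more than 20 N, leave the neighbouring things where they are, and finish with the tongue released and the block left where you set it.

Things in the scene. Friction and masses are not known exactly. Their poses are not given: they have to be found in the camera images.
- stand: Setting stand, fixed to the table: grey base plate 135 x 300 x 12 mm. Origin on the table under the dome; y runs along the tongue from root to tip, x towards the side of the block's track, z up. The plate spans x = -45 to +90 mm. Root bracket at y = -132 to -92 mm, 92 mm high; gauge post just beyond the tip at y = +112 to +136 mm, 100 mm high.
- gauge_gap (a point): Middle of the gap between the two dark level gauge bars (2 mm thick, on the gauge post's face beside the tip), 64 mm above the table. The gap is 8 mm high (60 to 68 mm). Under 12 N the 3 mm thick tip must stand wholly in it: tip point within 2.5 mm of this height.
- tongue: Bare steel spring tongue, 24 mm wide, 3 mm thick. Origin at the root bend (80 mm above the table); y along it to the tip. It bends only at the root and stays straight: the tip sinks twice as far as the dome. At rest it lies against a stop in the root clamp; it moves only past a threshold press (unknown, 1 to 5.5 N, different each time), then yields about 1 mm at the dome per 0.55 N. Never over 20 N.
- dome (a point): Centre of the steel dome (a ball of 12 mm radius standing 10.5 mm out of the tongue) half-way along the tongue, 100 mm from the root bend. As found, unpressed, about 80 mm above the table; it rises by 2 mm for each 10 mm of block slide. The dome's top is 12 mm higher than this point. Press it from above with shut fingers.
- tongue_tip (a point): Point on the tongue's mid-line 200 mm from the root bend, by the gauge bars; about 80 mm above the table as found, unpressed. Under 12 N it sinks 26 to 40 mm below its unpressed height (different each time, unknown before pressing), as found well below the gauge gap.
- block_grip (a point): Centre of the upright fin of the black setting block, 46 mm above the block's underside, 68 mm above the table. The fin is 20 mm long along the track (the stand's y), 28 mm wide across it, its top 84 mm above the table; pinch it from above across its 20 mm. The track runs beside the tongue, 60 mm from its middle line.
- block (a joint): Slide of the setting block, m, 0 to 0.07, growing towards the tip (stand's +y); starts at 0 to 0.006. Stiff (about 6 to 10 N to push), stays where left. It tilts the root clamp: each 10 mm of slide lifts the tip by 4 mm, pressed or not. Its reading alone does not tell the right setting, as the spring's give differs each time.
- dish: bystander: clear shallow dish 90 mm wide, 16 mm high, beside the stand
- jar: bystander: glass sample jar 44 mm wide, 60 mm high, beside the stand
- spatula: bystander: spatula 170 mm long lying on the robot's side of the stand
- weight: bystander: small brass weight 26 mm wide, 38 mm high, beside the stand
- cup: bystander: white cup 70 mm wide, 80 mm high, to the robot's right
- scoop: bystander: white scoop in the large seed tray to the robot's left

How it is judged:
By the outcome, as a careful person would: the job done as asked, in the order asked, and still so for the second after the job is handed in, with the robot touching nothing.
It also fails if it takes over 64 s, if anything falls off the work surface, if the arm or the gripper's body presses on something with over 40 N, if the wrist force passes 120 N, or if a joint passes its speed limit or range.

## Working session

There is one attempt and no reset: what is moved stays moved. The work goes in short steps, Python scripts to look and compute and a tool call to move; the robot and the scene stay as the last step left them, time stands still between calls to the robot, and variables do not carry over. Pictures are saved under pics/ and viewed, at most 10 in all, crops included, and the job is handed in when it is done.

Besides the shell and the picture viewer there is one more tool, called after ">>>" as a command line: name --argument value ..., lists and objects as JSON in quotes. send_rows: Moves the arm, as the interface text tells. Its arguments: {"type":"object","properties":{"motion":{"type":"array"},"grip_force":{"type":"number"}},"required":["motion"]}

```bash
mkdir -p pics
python3 - <<'E'
from plant import *
import cv2,numpy as np
s=get_state();print({k:np.round(v,3) for k,v in s.items()})
for n in("scene","top"):
    d=snapshot(n);cv2.imwrite(f"pics/{n}0.png",d["img"][:,:,::-1]);print(n,d["vertical_fov"],d["cx"],d["cy"],np.round(d["extrinsics"],3).tolist(),[k for k in d])
E
```

```text
{'clock': np.float64(0.0), 'q': array([ 1.253,  0.69 , -0.194,  1.566,  0.157,  0.902, -0.215]), 'qd': array([-0.002, -0.   , -0.   , -0.   , -0.002, -0.001,  0.   ]), 'joint_torque': array([ 0.0000e+00, -5.2756e+01, -1.2670e+00, -1.5343e+01, -5.3000e-02,
        6.0000e-03,  0.0000e+00]), 'tool_pos': array([ 0.215, -0.586,  0.249]), 'eef_rot': array([ 0.985,  0.175, -0.   , -0.001]), 'contact_force': array([-0.345,  0.506,  0.763]), 'moment': array([-0.049,  0.049,  0.01 ]), 'finger_force': np.float64(0.0), 'opening': np.float64(1.0)}
scene 51.68543258668031 322.48577239522126 242.21501583605942 [[0.69, -0.479, 0.542, 1.215], [0.724, 0.449, -0.525, -0.511], [0.008, 0.754, 0.656, 0.804], [0.0, 0.0, 0.0, 1.0]] ['img', 'vertical_fov', 'cx', 'cy', 'extrinsics']
top 49.627414145838394 320.27667497992775 234.25746967882424 [[0.02, 0.995, -0.093, 0.493], [-1.0, 0.02, -0.005, 0.054], [-0.003, 0.093, 0.996, 1.443], [0.0, 0.0, 0.0, 1.0]] ['img', 'vertical_fov', 'cx', 'cy', 'extrinsics']
```

View pics/scene0.png

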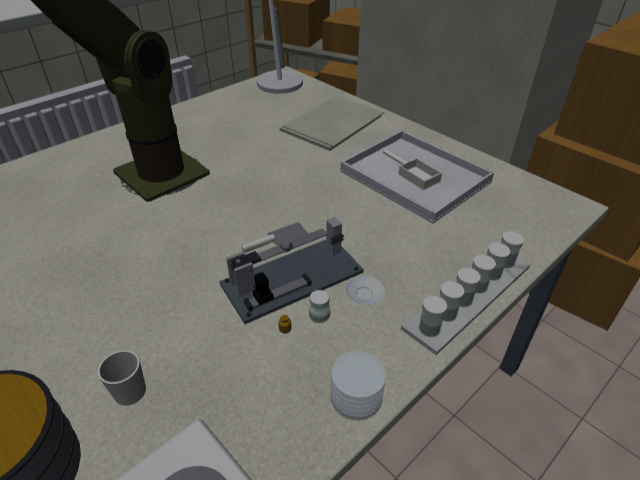

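View pics/top0.png

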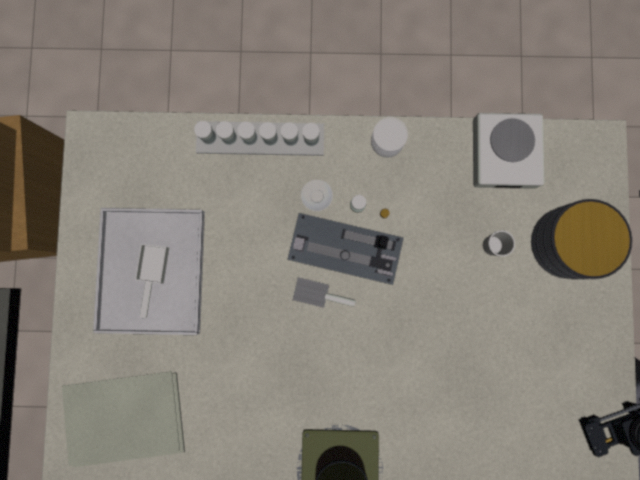

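The overview shows the stand with its dome at about top (345,255). The root bracket is right at (385,263), the gauge post left at (299,242), and the block on the far side at (381,242). I'll measure these next.

```bash
cat > h.py <<'E'
from plant import *
import cv2,numpy as np
def ray(d,p):
    f=240/np.tan(np.radians(d["vertical_fov"])/2);E=d["extrinsics"]
    v=np.array([(p[0]-d["cx"])/f,-(p[1]-d["cy"])/f,-1.]);return E[:3,3],E[:3,:3]@v
def onz(d,p,z):
    o,v=ray(d,p);return o+v*(z-o[2])/v[2]
def proj(d,P):
    f=240/np.tan(np.radians(d["vertical_fov"])/2);E=d["extrinsics"]
    c=E[:3,:3].T@(np.array(P)-E[:3,3]);return np.array([d["cx"]-f*c[0]/c[2],d["cy"]+f*c[1]/c[2]])
def moves(target_xy,z,yaw_y):
    """world target -> shift in tool axes (cm) and rz; yaw_y: world angle of wanted tool y"""
    from scipy.spatial.transform import Rotation as R
    s=get_state();r=R.from_quat(s["eef_rot"]);M=r.as_matrix()
    d=np.array([*target_xy,z])-s["tool_pos"]
    a=np.arctan2(M[1,1],M[0,1]);dy=(yaw_y-a+np.pi/2)%np.pi-np.pi/2
    print("shift tool cm",np.round(M.T@d*100,2),"rz(about tool z)",round(-dy,3),"tilt",np.round(M[:,2],4))
E
python3 - <<'E'
from h import *
d=snapshot("top");im=d["img"].astype(int)
hsv=cv2.cvtColor(d["img"],cv2.COLOR_RGB2HSV)
m=((im.sum(2)<300)).astype(np.uint8);m[:200]=0;m[295:]=0;m[:,:280]=0;m[:,412:]=0
m=cv2.morphologyEx(m,cv2.MORPH_CLOSE,np.ones((5,5)))
c=max(cv2.findContours(m,0,2)[0],key=cv2.contourArea)
print(cv2.minAreaRect(c))
b=cv2.boxPoints(cv2.minAreaRect(c));W=np.array([onz(d,p,.012) for p in b]);print(b,np.round(W,4))
for i in range(4):print(np.linalg.norm(W[i]-W[i-1]))
print("dome",onz(d,(345,255),.085),"fin",onz(d,(381,242),.084))
s=d["img"][200:310,280:420];cv2.imwrite("pics/t1.png",cv2.resize(s,None,fx=5,fy=5,interpolation=2)[:,:,::-1])
E
```

```text
((345.29937744140625, 248.1427001953125), (107.65721893310547, 48.13074493408203), 13.392498016357422)
[[287.36053 259.08585]
 [298.5086  212.26395]
 [403.23822 237.19955]
 [392.09015 284.02145]] [[ 0.5555  0.1508  0.012 ]
 [ 0.6862  0.1232  0.012 ]
 [ 0.6224 -0.1681  0.012 ]
 [ 0.4929 -0.1382  0.012 ]]
0.29570177507707424
0.1335878537246954
0.2981665213882172
0.13290970130269544
dome [ 0.56602178 -0.00473373  0.085     ] fin [ 0.60209735 -0.09867605  0.084     ]
```

View pics/t1.png

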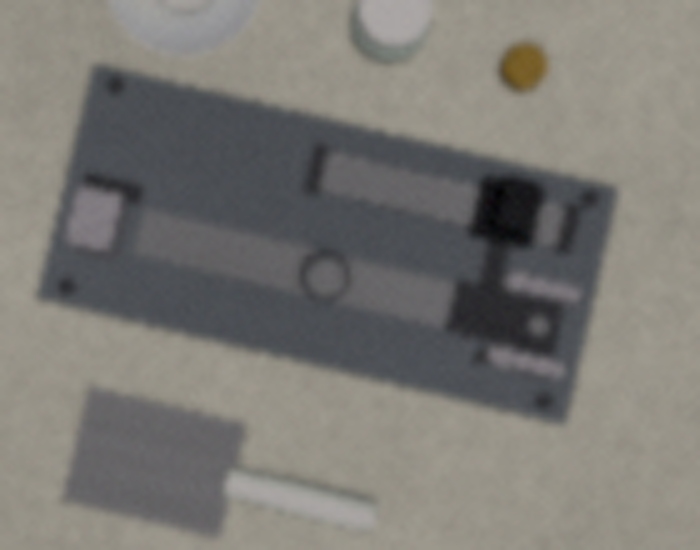

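The plate fit puts the stand's origin at about (0.567,-0.004), with its y axis at 77.7° in world. The fin is near stand y=-86 mm. I'm moving above the dome with the fingers shut.

>>> send_rows --motion '[{"x": 3.54, "y": -2.84, "jaw": 0}, {"x": 3.54, "y": -2.84, "jaw": 0}, {"x": 3.54, "y": -2.84, "jaw": 0}, {"x": 3.54, "y": -2.84, "jaw": 0}, {"x": 3.54, "y": -2.84, "jaw": 0}]'

```text
schema error: expected keys x, y, z, rx, ry, rz, jaw
```

>>> send_rows --motion '[{"x": 3.54, "y": -2.84, "jaw": 0}, {"x": 3.54, "y": -2.84, "jaw": 0}, {"x": 3.54, "y": -2.84, "jaw": 0}, {"x": 3.54, "y": -2.84, "jaw": 0}, {"x": 3.54, "y": -2.84, "jaw": 0}]'

```text
schema error: expected keys x, y, z, rx, ry, rz, jaw
```

>>> send_rows --motion '[{"x": 2.5, "y": -2, "jaw": 0}, {"x": 2.5, "y": -2, "jaw": 0}, {"x": 2.5, "y": -2, "jaw": 0}, {"jaw": 0}, {"jaw": 0}]'

```text
schema error: expected keys x, y, z, rx, ry, rz, jaw
```

>>> send_rows --motion '[{"rz": 0.113, "jaw": 0}, {"rz": 0.113, "jaw": 0}, {"rz": 0.113, "jaw": 0}, {"rz": 0.113, "jaw": 0}, {"rz": 0.113, "jaw": 0}]'

```text
schema error: expected keys x, y, z, rx, ry, rz, jaw
```

Run:
```python
from h import *
s=get_state();print(s["clock"],s["tool_pos"],s["contact_force"],s["opening"],s["q"])
moves((.567,-.004),.16,np.radians(77.7))
d=snapshot("wrist");print(np.round(d["extrinsics"],3).tolist(),d["vertical_fov"]);cv2.imwrite("pics/w1.png",d["img"][:,:,::-1])
```

```text
0.15 [ 0.21519829 -0.58629342  0.24909527] [-0.2100957   0.33289386  1.20371279] 0.9979938967280448 [ 1.2528018   0.68981086 -0.19456585  1.56605925  0.15727129  0.9025338
 -0.21510889]
shift tool cm [ 53.09 -42.52   8.97] rz(about tool z) 0.567 tilt [-5.0e-04  1.3e-03 -1.0e+00]
[[0.345, 0.906, 0.247, 0.277], [-0.939, 0.333, 0.089, -0.566], [-0.001, -0.263, 0.965, 0.385], [0.0, 0.0, 0.0, 1.0]] 63.17724983803133
```

View pics/w1.png

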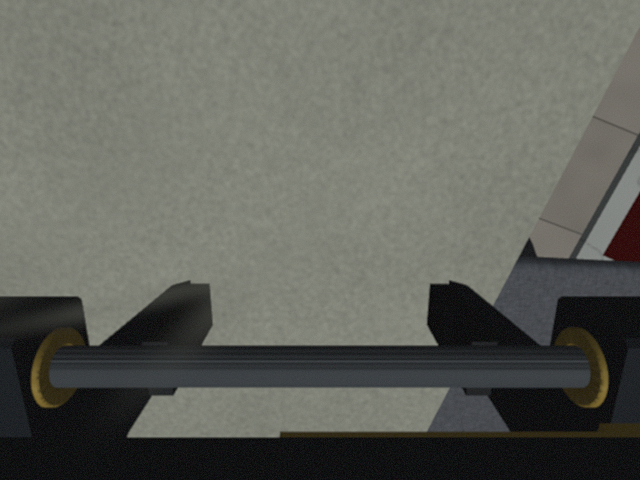

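The rows need all keys, so nothing moved. The wrist picture shows only bare table between the open fingers, at (200,300) and (440,300).

>>> send_rows --motion '[{"x": 3.54, "y": -2.84, "z": 0, "rx": 0, "ry": 0, "rz": 0, "jaw": 0}, {"x": 3.54, "y": -2.84, "z": 0, "rx": 0, "ry": 0, "rz": 0, "jaw": 0}, {"x": 3.54, "y": -2.84, "z": 0, "rx": 0, "ry": 0, "rz": 0, "jaw": 0}, {"x": 3.54, "y": -2.84, "z": 0, "rx": 0, "ry": 0, "rz": 0, "jaw": 0}, {"x": 3.54, "y": -2.84, "z": 0, "rx": 0, "ry": 0, "rz": 0, "jaw": 0}]'

```text
clock: 0.7
tool_pos: [0.3333, -0.3908, 0.2497]
eef_rot: [0.985, 0.175, 0.0, 0.0]
contact_force: [1.1, 0.5, 1.0]
opening: 0.571
finger_force: 0.0
```

>>> send_rows --motion '[{"x": 3.54, "y": -2.84, "z": 0, "rx": 0, "ry": 0, "rz": 0, "jaw": 0}, {"x": 3.54, "y": -2.84, "z": 0, "rx": 0, "ry": 0, "rz": 0, "jaw": 0}, {"x": 3.54, "y": -2.84, "z": 0, "rx": 0, "ry": 0, "rz": 0, "jaw": 0}, {"x": 3.54, "y": -2.84, "z": 0, "rx": 0, "ry": 0, "rz": 0, "jaw": 0}, {"x": 3.54, "y": -2.84, "z": 0, "rx": 0, "ry": 0, "rz": 0, "jaw": 0}]'

```text
clock: 1.2
tool_pos: [0.4506, -0.1965, 0.2498]
eef_rot: [0.985, 0.175, 0.0, 0.0]
contact_force: [0.9, -1.0, -0.6]
opening: 0.115
finger_force: 0.0
```

>>> send_rows --motion '[{"x": 3.54, "y": -2.84, "z": 0, "rx": 0, "ry": 0, "rz": 0, "jaw": 0}, {"x": 3.54, "y": -2.84, "z": 0, "rx": 0, "ry": 0, "rz": 0, "jaw": 0}, {"x": 2, "y": -1.6, "z": 0, "rx": 0, "ry": 0, "rz": 0.113, "jaw": 0}, {"x": 0, "y": 0, "z": 0, "rx": 0, "ry": 0, "rz": 0.113, "jaw": 0}, {"x": 0, "y": 0, "z": 0, "rx": 0, "ry": 0, "rz": 0.113, "jaw": 0}]'

```text
clock: 1.7
tool_pos: [0.5104, -0.0971, 0.2495]
eef_rot: [1.0, 0.005, -0.0, -0.0]
contact_force: [-0.2, -0.2, -0.6]
opening: 0.003
finger_force: 0.0
```

>>> send_rows --motion '[{"x": 0, "y": 0, "z": 0, "rx": 0, "ry": 0, "rz": 0.113, "jaw": 0}, {"x": 0, "y": 0, "z": 0, "rx": 0, "ry": 0, "rz": 0.113, "jaw": 0}, {"x": 0, "y": 0, "z": 0, "rx": 0, "ry": 0, "rz": 0, "jaw": 0}, {"x": 0, "y": 0, "z": 0, "rx": 0, "ry": 0, "rz": 0, "jaw": 0}, {"x": 0, "y": 0, "z": 0, "rx": 0, "ry": 0, "rz": 0, "jaw": 0}]'

```text
clock: 2.2
tool_pos: [0.51, -0.0985, 0.2497]
eef_rot: [0.994, -0.105, -0.0, -0.0]
contact_force: [-0.4, -0.1, -0.7]
opening: 0.008
finger_force: 0.0
```

Run:
```python
from h import *
s=get_state();print(s["clock"],s["tool_pos"],s["contact_force"],s["opening"],s["q"])
moves((.567,-.004),.14,np.radians(77.7))
d=snapshot("wrist");print(np.round(d["extrinsics"],3).tolist());cv2.imwrite("pics/w2.png",d["img"][:,:,::-1])
print(proj(d,(.567,-.004,.08)))
```

```text
2.2 [ 0.50997007 -0.09848736  0.24970314] [-0.43311351 -0.13515521 -0.73415536] 0.0081430653946954 [ 0.08082147  0.54971298  0.03353165  1.88912144 -0.02718266  0.70319505
 -1.65191847]
shift tool cm [  3.59 -10.43  10.97] rz(about tool z) 0.003 tilt [ 0.e+00  1.e-04 -1.e+00]
[[-0.21, 0.943, 0.257, 0.575], [-0.978, -0.202, -0.055, -0.115], [-0.0, -0.263, 0.965, 0.386], [0.0, 0.0, 0.0, 1.0]]
[181.30667851 173.34583494]
```

View pics/w2.png

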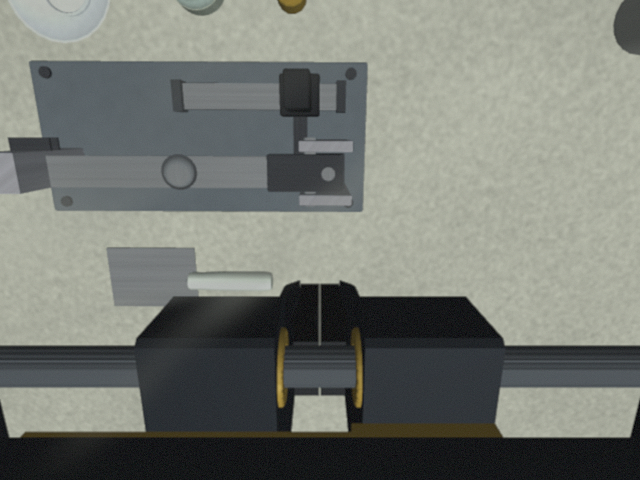

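The wrist view shows the dome at (179,172), with the fin top around (297,86). It agrees with the plate fit and the axes are aligned.

Run:
```python
from h import *
d=snapshot("wrist");g=cv2.cvtColor(d["img"],cv2.COLOR_RGB2GRAY)
c=cv2.HoughCircles(cv2.medianBlur(g[130:215,130:230],3),cv2.HOUGH_GRADIENT,1,50,param1=80,param2=10,minRadius=12,maxRadius=22)
print(c)
p=c[0,0,:2]+[130,130] if c is not None else (179,172)
D=onz(d,p,.083);print("dome",D);moves(D[:2],.125,np.radians(77.7))
m=(g[55:125,270:330]<40).astype(np.uint8);print("dark box",cv2.boundingRect(m))
F=onz(d,(296.5,86),.084);print("fin",F)
x=np.array([.977,-.213]);y=np.array([.213,.977]);r=(F-D)[:2];print(r@x,r@y)
```

```text
[[[49.5 41.5 17.9]]]
dome [ 0.56876903 -0.00422371  0.083     ]
shift tool cm [  3.76 -10.46  12.47] rz(about tool z) 0.002 tilt [ 1.e-04  1.e-04 -1.e+00]
dark box (11, 32, 38, 30)
fin [ 0.60967733 -0.10591427  0.084     ]
0.06162750177014142 -0.09063821200716818
```

>>> send_rows --motion '[{"x": 1.2, "y": -3.5, "z": 0, "rx": 0, "ry": 0, "rz": 0, "jaw": 0}, {"x": 1.2, "y": -3.5, "z": 0, "rx": 0, "ry": 0, "rz": 0, "jaw": 0}, {"x": 1.3, "y": -3.4, "z": 2, "rx": 0, "ry": 0, "rz": 0, "jaw": 0}, {"x": 0, "y": 0, "z": 4, "rx": 0, "ry": 0, "rz": 0, "jaw": 0}, {"x": 0, "y": 0, "z": 3, "rx": 0, "ry": 0, "rz": 0, "jaw": 0}]'

```text
clock: 2.8
tool_pos: [0.5684, -0.0029, 0.1581]
eef_rot: [0.995, -0.105, 0.0, -0.0]
contact_force: [0.0, -1.3, -0.4]
opening: 0.009
finger_force: 0.0
```

>>> send_rows --motion '[{"x": 0, "y": 0, "z": 2, "rx": 0, "ry": 0, "rz": 0, "jaw": 0}, {"x": 0, "y": 0, "z": 1.4, "rx": 0, "ry": 0, "rz": 0, "jaw": 0}, {"x": 0, "y": 0, "z": 0, "rx": 0, "ry": 0, "rz": 0, "jaw": 0}, {"x": 0, "y": 0, "z": 0, "rx": 0, "ry": 0, "rz": 0, "jaw": 0}, {"x": 0, "y": 0, "z": 0, "rx": 0, "ry": 0, "rz": 0, "jaw": 0}]'

```text
clock: 3.3
tool_pos: [0.5691, -0.0048, 0.1269]
eef_rot: [0.994, -0.106, 0.001, -0.0]
contact_force: [0.9, 0.2, -1.3]
opening: 0.002
finger_force: 0.0
```

Run:
```python
from h import *
s=get_state();print(s["clock"],s["tool_pos"],s["contact_force"])
d=snapshot("wrist");cv2.imwrite("pics/w3.png",d["img"][:,:,::-1])
M=s["tool_pos"];print(proj(d,(.568,-.004,.085)))
d=snapshot("scene");cv2.imwrite("pics/s3.png",cv2.resize(d["img"][200:320,200:380],None,fx=4,fy=4,interpolation=2)[:,:,::-1])
```

```text
3.3 [ 0.5690557  -0.00479161  0.12690829] [ 0.89305687  0.20753105 -1.33943203]
[312.50217259 277.52538316]
```

View pics/w3.png

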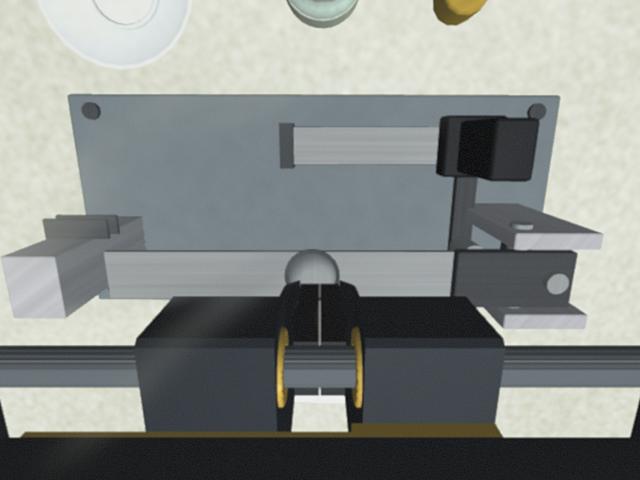

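View pics/s3.png

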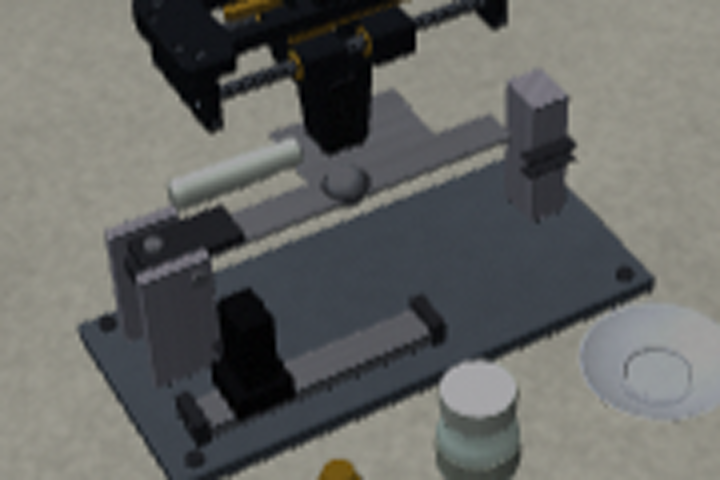

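The dome sits at wrist (312,272), against the finger split at column 320, so I'm nudging about 2 mm toward the tip. The scene crop shows the tongue level with its tip at the gauge post. Next I tare the force.

```bash
cat >> h.py <<'E'
def force(n=8):
    F=[];Z=[]
    for i in range(n):
        d=snapshot("scene");s=get_state();F.append(s["contact_force"]);Z.append(s["tool_pos"])
    print("t",round(s["clock"],2),"F",np.round(np.mean(F,0),2),"sd",np.round(np.std(F,0),2),"pos",np.round(np.mean(Z,0)*1000,2),np.round(np.std(Z,0)*1000,2))
    return d
E
python3 - <<'E'
from h import *
force(10)
E
```

```text
t 3.9 F [ 0.   -0.   -0.24] sd [0.37 0.67 0.52] pos [568.37  -4.69 126.1 ] [0.21 0.02 0.33]
```

>>> send_rows --motion '[{"x": 0, "y": -0.2, "z": 1, "rx": 0, "ry": 0, "rz": 0, "jaw": 0}, {"x": 0, "y": 0, "z": 1, "rx": 0, "ry": 0, "rz": 0, "jaw": 0}, {"x": 0, "y": 0, "z": 0.6, "rx": 0, "ry": 0, "rz": 0, "jaw": 0}, {"x": 0, "y": 0, "z": 0.3, "rx": 0, "ry": 0, "rz": 0, "jaw": 0}, {"x": 0, "y": 0, "z": 0.2, "rx": 0, "ry": 0, "rz": 0, "jaw": 0}]'

```text
clock: 4.4
tool_pos: [0.569, -0.0018, 0.0946]
eef_rot: [0.994, -0.106, 0.0, -0.001]
contact_force: [-0.6, 2.6, 6.9]
opening: 0.007
finger_force: 3.7
```

>>> send_rows --motion '[{"x": 0, "y": 0, "z": 0.1, "rx": 0, "ry": 0, "rz": 0, "jaw": 0}, {"x": 0, "y": 0, "z": 0.1, "rx": 0, "ry": 0, "rz": 0, "jaw": 0}, {"x": 0, "y": 0, "z": 0.1, "rx": 0, "ry": 0, "rz": 0, "jaw": 0}, {"x": 0, "y": 0, "z": 0.1, "rx": 0, "ry": 0, "rz": 0, "jaw": 0}, {"x": 0, "y": 0, "z": 0, "rx": 0, "ry": 0, "rz": 0, "jaw": 0}]'

```text
clock: 4.9
tool_pos: [0.5691, -0.0017, 0.0912]
eef_rot: [0.994, -0.106, 0.0, -0.001]
contact_force: [-1.5, 2.5, 9.5]
opening: 0.005
finger_force: 4.5
```

Run:
```python
from h import *
force(5)
```

```text
t 5.15 F [-1.14  2.5   9.3 ] sd [0.33 0.35 0.41] pos [569.06  -1.74  91.31] [0.01 0.02 0.02]
```

The press reads 9.5 N at 11.7 mm of dome drop, so about 4.5 mm more should give 12 N.

>>> send_rows --motion '[{"x": 0, "y": 0, "z": 0.15, "rx": 0, "ry": 0, "rz": 0, "jaw": 0}, {"x": 0, "y": 0, "z": 0.15, "rx": 0, "ry": 0, "rz": 0, "jaw": 0}, {"x": 0, "y": 0, "z": 0.15, "rx": 0, "ry": 0, "rz": 0, "jaw": 0}, {"x": 0, "y": 0, "z": 0, "rx": 0, "ry": 0, "rz": 0, "jaw": 0}, {"x": 0, "y": 0, "z": 0, "rx": 0, "ry": 0, "rz": 0, "jaw": 0}]'

```text
clock: 5.65
tool_pos: [0.5691, -0.0018, 0.0871]
eef_rot: [0.994, -0.106, 0.001, -0.001]
contact_force: [-1.8, 2.6, 11.2]
opening: 0.005
finger_force: 5.6
```

Run:
```python
from h import *
d=force(16)
w=snapshot("wrist")
a=cv2.resize(d["img"][200:300,260:380],(720,600),interpolation=2)
cv2.imwrite("pics/s4.png",a[:,:,::-1])
o=np.array([.568,-.004]);x=np.array([.977,-.213]);y=np.array([.213,.977])
for z in(.08,.064,.048):
    p=o+.1*y+.012*x; print(z,(proj(d,(*p,z))-[260,200])*6)
```

```text
t 6.45 F [-1.55  2.16 11.13] sd [0.47 0.57 0.42] pos [569.13  -1.84  87.12] [0.02 0.01 0.02]
0.08 [390.86480301 205.29273355]
0.064 [390.37637833 237.36967928]
0.048 [389.89691308 268.85821998]
```

View pics/s4.png

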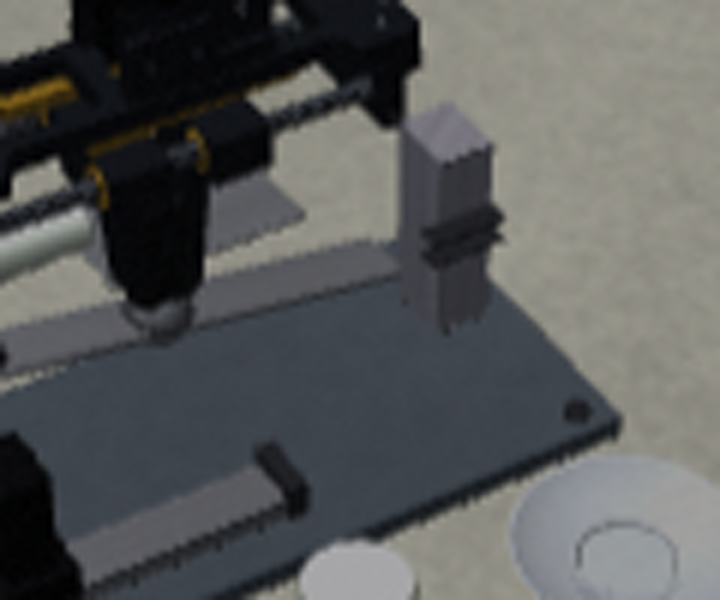

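Under about 11.4 N the tip's near corner sits at crop (395,275), which is z≈46 mm and well below the bars at (465,235). That matches the dome reading. I press 1 mm more to reach the full 12 N and hold.

>>> send_rows --motion '[{"x": 0, "y": 0, "z": 0.1, "rx": 0, "ry": 0, "rz": 0, "jaw": 0}, {"x": 0, "y": 0, "z": 0, "rx": 0, "ry": 0, "rz": 0, "jaw": 0}, {"x": 0, "y": 0, "z": 0, "rx": 0, "ry": 0, "rz": 0, "jaw": 0}, {"x": 0, "y": 0, "z": 0, "rx": 0, "ry": 0, "rz": 0, "jaw": 0}, {"x": 0, "y": 0, "z": 0, "rx": 0, "ry": 0, "rz": 0, "jaw": 0}]'

```text
clock: 7.0
tool_pos: [0.5691, -0.0018, 0.0862]
eef_rot: [0.994, -0.106, 0.001, -0.001]
contact_force: [-1.4, 2.1, 11.4]
opening: 0.004
finger_force: 5.9
```

Run:
```python
from h import *
d=force(20)
```

```text
t 8.0 F [-1.44  2.21 11.65] sd [0.54 0.49 0.39] pos [569.14  -1.88  86.18] [0.01 0.02 0.01]
```

>>> send_rows --motion '[{"x": 0, "y": 0, "z": -1, "rx": 0, "ry": 0, "rz": 0, "jaw": 0}, {"x": 0, "y": 0, "z": -2, "rx": 0, "ry": 0, "rz": 0, "jaw": 0}, {"x": 0, "y": 0, "z": -2, "rx": 0, "ry": 0, "rz": 0, "jaw": 0}, {"x": 0, "y": 0, "z": -1, "rx": 0, "ry": 0, "rz": 0, "jaw": 0}, {"x": 0, "y": 0, "z": 0, "rx": 0, "ry": 0, "rz": 0, "jaw": 0}]'

```text
clock: 8.5
tool_pos: [0.5692, -0.003, 0.146]
eef_rot: [0.994, -0.106, 0.001, 0.0]
contact_force: [0.2, 0.8, -0.5]
opening: 0.006
finger_force: 0.0
```

Run:
```python
from h import *
d=force(16)
o=np.array([.568,-.0035]);x=np.array([.977,-.213]);y=np.array([.213,.977])
moves(o+.0605*x-.089*y,.16,np.radians(77.7))
```

```text
t 9.3 F [ 0.02 -0.04  0.04] sd [0.45 0.49 0.59] pos [568.3   -2.77 144.74] [0.27 0.05 0.39]
shift tool cm [ 5.99  9.   -1.48] rz(about tool z) 0.002 tilt [ 1.e-04 -0.e+00 -1.e+00]
```

At 11.75 N net the dome stands at 63.2 mm. That puts the tip at about 45.5 mm under 12 N, roughly 18.5 mm below the gap, so the block needs about 46 mm of slide. Now to the fin.

>>> send_rows --motion '[{"x": 2, "y": 3, "z": 0, "rx": 0, "ry": 0, "rz": 0, "jaw": 4.4}, {"x": 2, "y": 3, "z": 0, "rx": 0, "ry": 0, "rz": 0, "jaw": 4.4}, {"x": 1.5, "y": 2.2, "z": 0, "rx": 0, "ry": 0, "rz": 0, "jaw": 4.4}, {"x": 0.5, "y": 0.9, "z": 0, "rx": 0, "ry": 0, "rz": 0, "jaw": 4.4}, {"x": 0, "y": 0, "z": 2, "rx": 0, "ry": 0, "rz": 0, "jaw": 4.4}]'

```text
clock: 9.8
tool_pos: [0.6101, -0.1068, 0.1272]
eef_rot: [0.994, -0.108, 0.003, 0.001]
contact_force: [0.3, -0.1, 0.2]
opening: 0.434
finger_force: 0.0
```

>>> send_rows --motion '[{"x": 0, "y": 0, "z": 1, "rx": 0, "ry": 0, "rz": 0, "jaw": 4.4}, {"x": 0, "y": 0, "z": 0, "rx": 0, "ry": 0, "rz": 0, "jaw": 4.4}, {"x": 0, "y": 0, "z": 0, "rx": 0, "ry": 0, "rz": 0, "jaw": 4.4}, {"x": 0, "y": 0, "z": 0, "rx": 0, "ry": 0, "rz": 0, "jaw": 4.4}, {"x": 0, "y": 0, "z": 0, "rx": 0, "ry": 0, "rz": 0, "jaw": 4.4}]'

```text
clock: 10.3
tool_pos: [0.6084, -0.104, 0.1159]
eef_rot: [0.994, -0.106, 0.001, -0.0]
contact_force: [-0.8, -0.9, -0.0]
opening: 0.501
finger_force: 0.0
```

Run:
```python
from h import *
s=get_state();print(s["clock"],s["tool_pos"],s["opening"]*8.81)
d=snapshot("wrist");cv2.imwrite("pics/w5.png",d["img"][:,:,::-1])
```

```text
10.3 [ 0.60840371 -0.10404698  0.11592202] 4.415139293969903
```

View pics/w5.png

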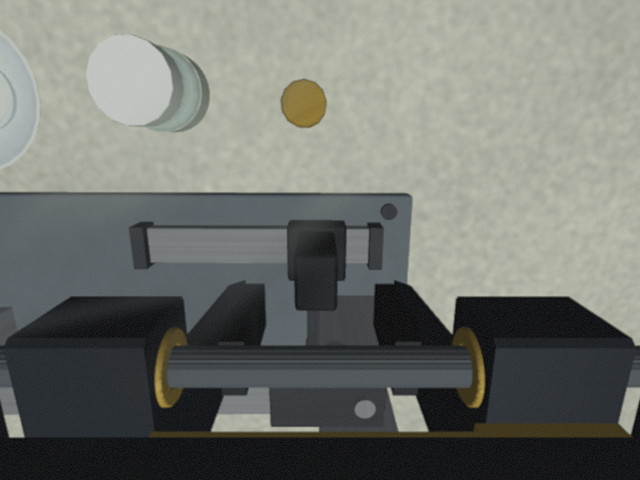

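The fin, at columns 296–336, is centred between the open fingers at 265 and 375. The jar and weight are well clear. I descend, pinch, then slide.

>>> send_rows --motion '[{"x": 0, "y": -0.1, "z": 2, "rx": 0, "ry": 0, "rz": 0, "jaw": 4.4}, {"x": 0, "y": 0, "z": 1.8, "rx": 0, "ry": 0, "rz": 0, "jaw": 4.4}, {"x": 0, "y": 0, "z": 1, "rx": 0, "ry": 0, "rz": 0, "jaw": 4.4}, {"x": 0, "y": 0, "z": 0, "rx": 0, "ry": 0, "rz": 0, "jaw": 4.4}, {"x": 0, "y": 0, "z": 0, "rx": 0, "ry": 0, "rz": 0, "jaw": 4.4}]'

```text
clock: 10.85
tool_pos: [0.6085, -0.1035, 0.0677]
eef_rot: [0.994, -0.106, 0.0, 0.0]
contact_force: [0.4, -0.5, 0.8]
opening: 0.498
finger_force: 0.0
```

>>> send_rows --motion '[{"x": 0, "y": 0, "z": 0, "rx": 0, "ry": 0, "rz": 0, "jaw": 1.5}, {"x": 0, "y": 0, "z": 0, "rx": 0, "ry": 0, "rz": 0, "jaw": 1.5}, {"x": 0, "y": 0, "z": 0, "rx": 0, "ry": 0, "rz": 0, "jaw": 1.5}, {"x": 0, "y": 0, "z": 0, "rx": 0, "ry": 0, "rz": 0, "jaw": 1.5}, {"x": 0, "y": 0, "z": 0, "rx": 0, "ry": 0, "rz": 0, "jaw": 1.5}]' --grip_force 30

```text
clock: 11.35
tool_pos: [0.6087, -0.1028, 0.0678]
eef_rot: [0.994, -0.106, 0.001, -0.0]
contact_force: [-0.0, 0.2, 3.9]
opening: 0.223
finger_force: 30.0
```

>>> send_rows --motion '[{"x": 0, "y": -0.5, "z": 0, "rx": 0, "ry": 0, "rz": 0, "jaw": 1.5}, {"x": 0, "y": -0.5, "z": 0, "rx": 0, "ry": 0, "rz": 0, "jaw": 1.5}, {"x": 0, "y": -0.5, "z": 0, "rx": 0, "ry": 0, "rz": 0, "jaw": 1.5}, {"x": 0, "y": -0.5, "z": 0, "rx": 0, "ry": 0, "rz": 0, "jaw": 1.5}, {"x": 0, "y": -0.5, "z": 0, "rx": 0, "ry": 0, "rz": 0, "jaw": 1.5}]'

```text
clock: 11.85
tool_pos: [0.6131, -0.083, 0.0678]
eef_rot: [0.994, -0.108, 0.0, 0.003]
contact_force: [-2.5, -7.5, 5.2]
opening: 0.223
finger_force: 30.0
```

>>> send_rows --motion '[{"x": 0, "y": -0.6, "z": 0, "rx": 0, "ry": 0, "rz": 0, "jaw": 1.5}, {"x": 0, "y": -0.6, "z": 0, "rx": 0, "ry": 0, "rz": 0, "jaw": 1.5}, {"x": 0, "y": -0.6, "z": 0, "rx": 0, "ry": 0, "rz": 0, "jaw": 1.5}, {"x": 0, "y": -0.3, "z": 0, "rx": 0, "ry": 0, "rz": 0, "jaw": 1.5}, {"x": 0, "y": 0, "z": 0, "rx": 0, "ry": 0, "rz": 0, "jaw": 1.5}]'

```text
clock: 12.35
tool_pos: [0.6178, -0.0612, 0.0678]
eef_rot: [0.994, -0.107, 0.0, 0.002]
contact_force: [-1.9, -4.1, 5.2]
opening: 0.221
finger_force: 30.0
```

Run:
```python
from h import *
s=get_state();p=s["tool_pos"];print(s["clock"],p,s["opening"]*88,s["contact_force"],np.linalg.norm((p-[.6087,-.1028,.0678])[:2])*1000)
```

```text
12.35 [ 0.61781253 -0.06123841  0.06779486] 19.431476834845654 [-1.89891233 -4.05480389  5.22067028] 42.54884320891944
```

The block moved 42.5 of 46 mm because friction made the arm lag. I push the rest, then ease the command back to unload before releasing.

>>> send_rows --motion '[{"x": 0, "y": -0.2, "z": 0, "rx": 0, "ry": 0, "rz": 0, "jaw": 1.5}, {"x": 0, "y": -0.15, "z": 0, "rx": 0, "ry": 0, "rz": 0, "jaw": 1.5}, {"x": 0, "y": 0, "z": 0, "rx": 0, "ry": 0, "rz": 0, "jaw": 1.5}, {"x": 0, "y": 0, "z": 0, "rx": 0, "ry": 0, "rz": 0, "jaw": 1.5}, {"x": 0, "y": 0, "z": 0, "rx": 0, "ry": 0, "rz": 0, "jaw": 1.5}]'

```text
clock: 12.85
tool_pos: [0.6184, -0.0586, 0.0678]
eef_rot: [0.994, -0.108, 0.0, 0.002]
contact_force: [-1.6, -4.9, 6.2]
opening: 0.223
finger_force: 30.0
```

>>> send_rows --motion '[{"x": 0, "y": 0.2, "z": 0, "rx": 0, "ry": 0, "rz": 0, "jaw": 1.5}, {"x": 0, "y": 0, "z": 0, "rx": 0, "ry": 0, "rz": 0, "jaw": 1.5}, {"x": 0, "y": 0, "z": 0, "rx": 0, "ry": 0, "rz": 0, "jaw": 1.5}, {"x": 0, "y": 0, "z": 0, "rx": 0, "ry": 0, "rz": 0, "jaw": 1.5}, {"x": 0, "y": 0, "z": 0, "rx": 0, "ry": 0, "rz": 0, "jaw": 1.5}]'

```text
clock: 13.35
tool_pos: [0.6184, -0.0586, 0.0678]
eef_rot: [0.994, -0.107, 0.0, 0.001]
contact_force: [-1.3, -2.6, 5.4]
opening: 0.219
finger_force: 30.0
```

Run:
```python
from h import *
s=get_state();p=s["tool_pos"];print(s["clock"],p,s["opening"]*88,s["contact_force"],np.linalg.norm((p-[.6087,-.1028,.0678])[:2])*1000)
```

```text
13.35 [ 0.61838512 -0.05863484  0.06779111] 19.26696579573881 [-1.31367002 -2.58782199  5.41870535] 45.214630400140564
```

At 45.2 mm, that's close enough. I release, lift, and go back over the dome.

>>> send_rows --motion '[{"x": 0, "y": 0, "z": 0, "rx": 0, "ry": 0, "rz": 0, "jaw": 4.4}, {"x": 0, "y": 0, "z": 0, "rx": 0, "ry": 0, "rz": 0, "jaw": 4.4}, {"x": 0, "y": 0, "z": 0, "rx": 0, "ry": 0, "rz": 0, "jaw": 4.4}, {"x": 0, "y": 0, "z": 0, "rx": 0, "ry": 0, "rz": 0, "jaw": 4.4}, {"x": 0, "y": 0, "z": -2, "rx": 0, "ry": 0, "rz": 0, "jaw": 4.4}]'

```text
clock: 13.85
tool_pos: [0.6162, -0.0565, 0.0851]
eef_rot: [0.994, -0.106, -0.003, 0.0]
contact_force: [-0.2, 0.6, 0.0]
opening: 0.495
finger_force: 0.0
```

>>> send_rows --motion '[{"x": 0, "y": 0, "z": -3, "rx": 0, "ry": 0, "rz": 0, "jaw": 4.4}, {"x": 0, "y": 0, "z": -2.7, "rx": 0, "ry": 0, "rz": 0, "jaw": 0}, {"x": 0, "y": 0, "z": 0, "rx": 0, "ry": 0, "rz": 0, "jaw": 0}, {"x": 0, "y": 0, "z": 0, "rx": 0, "ry": 0, "rz": 0, "jaw": 0}, {"x": 0, "y": 0, "z": 0, "rx": 0, "ry": 0, "rz": 0, "jaw": 0}]'

```text
clock: 14.35
tool_pos: [0.6173, -0.0568, 0.1431]
eef_rot: [0.994, -0.106, -0.001, 0.0]
contact_force: [-0.0, -0.3, -1.3]
opening: 0.16
finger_force: 0.0
```

Run:
```python
from h import *
s=get_state();print(s["clock"],s["tool_pos"],s["opening"],s["contact_force"])
moves((.5685,-.003),.125,np.radians(77.7))
```

```text
14.35 [ 0.61733077 -0.05675857  0.14309785] 0.15988572712878912 [-0.00143423 -0.32711883 -1.29164303]
shift tool cm [-5.9  -4.22  1.82] rz(about tool z) 0.002 tilt [-2.2e-03  2.0e-04 -1.0e+00]
```

>>> send_rows --motion '[{"x": -2, "y": -1.5, "z": 0, "rx": 0, "ry": 0, "rz": 0, "jaw": 0}, {"x": -2, "y": -1.5, "z": 0, "rx": 0, "ry": 0, "rz": 0, "jaw": 0}, {"x": -1.9, "y": -1.2, "z": 0, "rx": 0, "ry": 0, "rz": 0, "jaw": 0}, {"x": 0, "y": 0, "z": 0, "rx": 0, "ry": 0, "rz": 0, "jaw": 0}, {"x": 0, "y": 0, "z": 0, "rx": 0, "ry": 0, "rz": 0, "jaw": 0}]'

```text
clock: 14.85
tool_pos: [0.5694, -0.0036, 0.1435]
eef_rot: [0.994, -0.106, -0.0, 0.0]
contact_force: [1.1, -0.2, 0.4]
opening: 0.007
finger_force: 0.0
```

>>> send_rows --motion '[{"x": 0, "y": 0, "z": 1, "rx": 0, "ry": 0, "rz": 0, "jaw": 0}, {"x": 0, "y": 0, "z": 0.8, "rx": 0, "ry": 0, "rz": 0, "jaw": 0}, {"x": 0, "y": 0, "z": 0, "rx": 0, "ry": 0, "rz": 0, "jaw": 0}, {"x": 0, "y": 0, "z": 0, "rx": 0, "ry": 0, "rz": 0, "jaw": 0}, {"x": 0, "y": 0, "z": 0, "rx": 0, "ry": 0, "rz": 0, "jaw": 0}]'

```text
clock: 15.35
tool_pos: [0.5697, -0.0037, 0.1262]
eef_rot: [0.994, -0.107, 0.0, 0.0]
contact_force: [0.2, -0.6, -0.3]
opening: 0.004
finger_force: 0.0
```

Run:
```python
from h import *
force(16)
moves((.5685,-.003),.0954,np.radians(77.7))
```

```text
t 16.15 F [0.03 0.21 0.01] sd [0.41 0.53 0.52] pos [569.55  -3.45 126.34] [0.1  0.05 0.1 ]
shift tool cm [-0.1  -0.02  3.08] rz(about tool z) 0.002 tilt [-0.e+00 -1.e-04 -1.e+00]
```

>>> send_rows --motion '[{"x": 0, "y": 0, "z": 1, "rx": 0, "ry": 0, "rz": 0, "jaw": 0}, {"x": 0, "y": 0, "z": 0.6, "rx": 0, "ry": 0, "rz": 0, "jaw": 0}, {"x": 0, "y": 0, "z": 0.5, "rx": 0, "ry": 0, "rz": 0, "jaw": 0}, {"x": 0, "y": 0, "z": 0.4, "rx": 0, "ry": 0, "rz": 0, "jaw": 0}, {"x": 0, "y": 0, "z": 0.3, "rx": 0, "ry": 0, "rz": 0, "jaw": 0}]'

```text
clock: 16.65
tool_pos: [0.5704, -0.0018, 0.0985]
eef_rot: [0.994, -0.106, 0.001, -0.001]
contact_force: [0.0, 3.8, 10.5]
opening: 0.005
finger_force: 5.1
```

>>> send_rows --motion '[{"x": 0, "y": 0, "z": 0.15, "rx": 0, "ry": 0, "rz": 0, "jaw": 0}, {"x": 0, "y": 0, "z": 0.1, "rx": 0, "ry": 0, "rz": 0, "jaw": 0}, {"x": 0, "y": 0, "z": 0, "rx": 0, "ry": 0, "rz": 0, "jaw": 0}, {"x": 0, "y": 0, "z": 0, "rx": 0, "ry": 0, "rz": 0, "jaw": 0}, {"x": 0, "y": 0, "z": 0, "rx": 0, "ry": 0, "rz": 0, "jaw": 0}]'

```text
clock: 17.15
tool_pos: [0.5704, -0.0016, 0.0966]
eef_rot: [0.994, -0.106, 0.001, -0.001]
contact_force: [-0.4, 3.4, 10.9]
opening: 0.005
finger_force: 5.5
```

Run:
```python
from h import *
d=force(16)
a=cv2.resize(d["img"][200:300,260:380],(720,600),interpolation=2)
cv2.imwrite("pics/s6.png",a[:,:,::-1])
```

```text
t 17.95 F [-0.77  3.54 10.83] sd [0.55 0.47 0.3 ] pos [570.43  -1.62  96.57] [0.01 0.01 0.01]
```

View pics/s6.png

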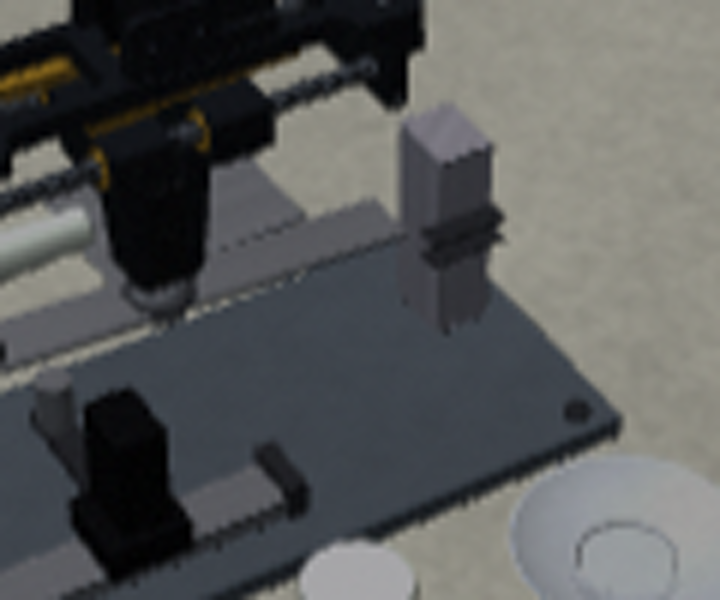

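The tip's near edge at crop (395,238) is now level with the gap, which projects to row 237. The force is 10.9 N, so I press about 1.8 mm more for 12 N, easing the sideways friction, and hold.

>>> send_rows --motion '[{"x": 0, "y": -0.15, "z": 0.1, "rx": 0, "ry": 0, "rz": 0, "jaw": 0}, {"x": 0, "y": 0, "z": 0.1, "rx": 0, "ry": 0, "rz": 0, "jaw": 0}, {"x": 0, "y": 0, "z": 0, "rx": 0, "ry": 0, "rz": 0, "jaw": 0}, {"x": 0, "y": 0, "z": 0, "rx": 0, "ry": 0, "rz": 0, "jaw": 0}, {"x": 0, "y": 0, "z": 0, "rx": 0, "ry": 0, "rz": 0, "jaw": 0}]'

```text
clock: 18.45
tool_pos: [0.5705, -0.0014, 0.0946]
eef_rot: [0.994, -0.106, 0.001, -0.0]
contact_force: [-1.5, 1.2, 12.1]
opening: 0.008
finger_force: 6.0
```

Run:
```python
from h import *
d=force(22)
```

```text
t 19.55 F [-1.29  1.35 11.9 ] sd [0.46 0.5  0.57] pos [570.47  -1.43  94.63] [0.02 0.01 0.01]
```

The press reads 11.95 N with the dome at 71.6 mm, so the tip stands at about 63.3 mm, inside the gap. Releasing.

>>> send_rows --motion '[{"x": 0, "y": 0, "z": -1, "rx": 0, "ry": 0, "rz": 0, "jaw": 0}, {"x": 0, "y": 0, "z": -2, "rx": 0, "ry": 0, "rz": 0, "jaw": 0}, {"x": 0, "y": 0, "z": -3, "rx": 0, "ry": 0, "rz": 0, "jaw": 0}, {"x": 0, "y": 0, "z": -3, "rx": 0, "ry": 0, "rz": 0, "jaw": 0}, {"x": 0, "y": 0, "z": -2, "rx": 0, "ry": 0, "rz": 0, "jaw": 0}]'

```text
clock: 20.05
tool_pos: [0.57, -0.0023, 0.205]
eef_rot: [0.994, -0.107, 0.0, 0.0]
contact_force: [0.2, -0.0, 0.6]
opening: 0.003
finger_force: 0.0
```

>>> send_rows --motion '[{"x": 0, "y": 0, "z": 0, "rx": 0, "ry": 0, "rz": 0, "jaw": 0}, {"x": 0, "y": 0, "z": 0, "rx": 0, "ry": 0, "rz": 0, "jaw": 0}, {"x": 0, "y": 0, "z": 0, "rx": 0, "ry": 0, "rz": 0, "jaw": 0}, {"x": 0, "y": 0, "z": 0, "rx": 0, "ry": 0, "rz": 0, "jaw": 0}, {"x": 0, "y": 0, "z": 0, "rx": 0, "ry": 0, "rz": 0, "jaw": 0}]'

```text
clock: 20.55
tool_pos: [0.5692, -0.002, 0.2027]
eef_rot: [0.994, -0.106, -0.001, 0.0]
contact_force: [0.4, 0.2, -0.1]
opening: 0.006
finger_force: 0.0
```

```bash
python3 -c "
from plant import *
print(get_state()['tool_pos'],finish_job())"
```

```text
the job is handed in; nothing more can be done
[ 0.56924622 -0.00200063  0.20272184] None
```

The job is handed in: the first 12 N press put the tip about 18.5 mm below the gap's middle, I slid the block 45 mm, and a second press of about 12 N held for over a second put the tip at about 63.3 mm, inside the gap; the tongue is released and the block left where set.

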